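# Load the embossing die against its sensing pin and close the keeper

## Task

Load the brass embossing die into the nest with the green housing: it must lie flat on the nest's floor between the two side cheeks, caught behind the steel lip, so that it keeps the spring-loaded brass sensing pin pushed in. Then swing the keeper arm by its red knob fully closed over the die, let go, and leave the steel die, the mallet and the thread spool where they are.

Things in the scene. Friction and masses are not known exactly. Their poses are not given: they have to be found in the camera images.
- brass_die_center (a point): Brass die, 0.5 kg: brass block 44 (x) x 50 (y) x 26 high mm; on its middle a dark wooden grip bar 14 mm thick (x), 36 mm long (y), 26 to 62 mm above the underside. Point on its axis half-way up, 31 mm above the underside; z up. A half turn about z makes no difference. Starts on a stone slab 20 mm high; goes into the nest with its y along the nest's y.
- steel_die_center (a point): The other die, same shape and size and same point, but a grey steel block with a blue grip. Stays on the slab. The two dies may start in either place.
- nest_pocket (a point): Nest, a fixed fixture on a grey base plate 160 (x) x 145 mm, 12 mm thick. Point: middle of the pocket floor (plate top), where the die ends. z up; +y from lip to pin. Side cheeks: 8 mm above the floor, inner faces at x = -25 and +25 mm, 6 mm thick. Pin housing: face at y = +30 mm, 28 mm above the floor, back to y = +66. The die has 5 mm of room along y with the pin fully in.
- nest_lip (a point): Steel lip of the nest: point on the upper edge of its inner face, in the middle of its length, 8 mm above the pocket floor at nest y = -25 mm; the lip is 8 mm thick, along the nest's x, and the die's end face bears against its inner face.
- pin_tip (a point): Rounded tip of the brass sensing pin, 12 mm diameter, level along the nest's y, axis 16 mm above the pocket floor. Free, the tip is at nest y = +18 mm, pointing to the lip, in the way of a die lowered straight in: the die's end face must push it back (+y) while the die's underside is still above the lip; then the die is lowered behind the lip.
- pin (a joint): How far the pin is pushed in, m: 0 free, 0.012 fully in; 0.007 with the die seated against the lip. Spring: about 2.3 N at 0, 4 N at 0.007, 5.3 N at 0.012.
- keeper (a joint): Keeper arm angle, rad: 0 closed (arm along the nest's y over the die's +x shoulder, 2.5 mm above the 26 mm high block), to 1.75 open (swung level outwards to nest +x). Stiff vertical pivot: it stays where it is left. It cannot close over a die that is not down on the floor.
- keeper_pivot (a point): Pivot of the keeper arm, at nest x = +17, y = +40 mm, on the pin housing, 31.5 mm above the pocket floor.
- keeper_knob (a point): Half-way up the keeper's red knob, an upright cylinder 12 mm diameter, 30 mm tall, 74 mm from the pivot along the arm, its middle 49.5 mm above the pocket floor. Closed it is at nest x = +17, y = -34 mm; at angle a it is at pivot + 74 mm * (sin a, -cos a) in nest x, y. The steel arm under it is 8 mm wide, 6 mm thick.
- mallet: Mallet standing on its white round head (60 mm diameter, 80 mm high), wooden handle 170 mm long pointing to its -x at 40 mm height; origin under the head. Not to be moved.
- spool: Red thread spool standing upright, 48 mm diameter, 60 mm high, origin at the centre of its underside. Not to be moved.
There are look-alikes about, which are no part of the job. Of the things like the part that bears brass_die_center, leave any that is turquoise; of the rest the larger one is meant. Leave any blue or pink look-alike of the part that bears nest_pocket alone.

How it is judged:
By the outcome, as a careful person would: the job done as asked, in the order asked, and still so for the second after the job is handed in, with the robot touching nothing.
It also fails if it takes over 59 s, if anything falls off the work surface, if the arm or the gripper's body presses on something with over 40 N, if the wrist force passes 120 N, or if a joint passes its speed limit or range.

## Robot

A 6-joint arm with a two-finger parallel gripper is mounted at the origin on the work surface. World frame = base frame: x ahead of the robot, y to its left, z up, the work surface at z = 0. Lengths are in mm, angles in rad, forces in N, time in s.
With the tool pointing down it reaches from about 350 to 975 mm from the base axis. Payload 7.1 kg.
Tool frame: the origin (TCP) lies on the mounting face of the last link; the fingertips stand 182 mm ahead of it and the grasp point (between the pads) lies 163 mm ahead of it (r.tips_ahead is the distance from the TCP to the fingertips, in mm); z points along the fingers, y is the direction in which the jaws open and shut (so a half turn about z gives the same grasp; the last joint's range is limited). The gripper opens to 88 mm and grips with 3 to 60 N. Pads are 20 mm wide; open, the fingers measure 115 mm over their backs; the gripper's body (75 mm by 178 mm) begins 61 mm behind the grasp point.
Start: joints at [1.148, 0.423, 1.63, -0, 1.089, -0.019], TCP at [245.54, 574.732, 404.675] pointing down, gripper open.
Joint ranges: [-3, 3], [-0.9, 2.11], [0.09, 2.58], [-1.31, 4.45], [0.11, 2.69], [-2.54, 2.54]. Speed limits (rad/s): [2.39, 2.39, 3.01, 3.14, 3.14, 3.14].

## Interface

Orientations are given as a unit quaternion [w, x, y, z].
In Python, from station import r gives the robot as it stands.
- The arm moves only by the tool step_arm, never from a script. Its argument "rows" is a list that holds one entry, the list of rows, each a list of 7 numbers: the turn, a rotation vector about the tool's x, y, z in degrees, then the shift along the tool's x, y, z in mm, then the finger opening in mm, from 0 to 87.8. A call has 1 to 20 rows; each row is the pose to reach, as a shift and turn from the pose commanded when the call began, along the tool's axes at that moment; what a row does not reach only later rows make up. A row lasts 1/8 s, in which the tool goes at most 62.5 mm and 10.7 degrees, less where a joint would pass 70% of its speed; a pose out of reach is approached as far as the arm can. A call with a gripper value outside its range is refused whole. The fingers move at their own pace and stop on an object; "force" is the grip in N (left out, the last holds). Time passes only in rows, so rows that repeat a pose let the fingers close. It gives the time, the measured TCP pose, the force and the opening at its end, in the units of the state.
- r.state(): the state, without advancing time (a new reading comes with each control period).
- r.snapshot(name): name is "scene" or "side" or "wrist"; returns the picture (480x640x3 uint8, red, green, blue); there is no depth.
- r.camera_info(name): a dict with "camera_matrix" (3x3 intrinsics, pixels), "R" (3x3) and "t" (3): a world point X has camera coordinates R X + t. Camera axes: x right, y down, z forward; pixel columns grow to the right and rows downward; lengths in mm; the calibration is good to about 2 mm. A picture is of the moment at which its call begins: read the wrist's pose just before it. camera_info takes no time and is no camera call; for the wrist camera it gives the pose at the moment of the call.
- r.job_done(): hands the job in, once; it reports no verdict.
The state is a dict: "time": time; "q": joint angles; "joint_vel": joint speeds; "effort": joint torques, N m; "ee_pos": TCP position; "tool_rot": TCP orientation; "ft_force": force on the tool from outside, world axes, zero at the start; "ft_torque": the same for the moment, N m; "opening": finger opening in mm.
Only numpy, scipy, OpenCV 4.12 (cv2) and the standard library are available. Lean on these libraries where they do the work, as an engineer would, in place of code of your own. Each camera call takes 0.05 s, during which the arm holds its last target.

## Working session

There is one attempt and no reset: what is moved stays moved. The work goes in short steps, Python scripts to look and compute and a tool call to move; the robot and the scene stay as the last step left them, time stands still between calls to the robot, and variables do not carry over. Pictures are saved under pics/ and viewed, and the job is handed in when it is done.

Besides the shell and the picture viewer there is one more tool, called after ">>>" as name(argument=value, ...), one argument or row to a line, values as JSON. step_arm: Moves the arm, as the interface text tells. Its arguments: {"type":"object","properties":{"rows":{"type":"array"},"force":{"type":"number"}},"required":["rows"]}

```bash
mkdir -p pics; ls
cat > h.py <<'E'
import numpy as np, cv2
from station import r
def snap(n,f):
    ci=r.camera_info(n); im=r.snapshot(n); cv2.imwrite(f'pics/{f}.png',im[:,:,::-1]); np.savez(f'pics/{f}.npz',im=im,K=ci['camera_matrix'],R=ci['R'],t=ci['t']); return im
def ray(f,u,v):
    d=np.load(f'pics/{f}.npz'); K,R,t=d['K'],d['R'],np.ravel(d['t'])
    return -R.T@t, R.T@np.linalg.inv(K)@np.array([u,v,1.])
def onz(f,u,v,z):
    c,d=ray(f,u,v); return (c+d*(z-c[2])/d[2]).round(1)
def proj(f,X):
    d=np.load(f'pics/{f}.npz'); p=d['K']@(d['R']@np.array(X,float)+np.ravel(d['t'])); return (p[:2]/p[2]).round(1)
E
python3 - <<'E'
from h import *
for n in('scene','side','wrist'): snap(n,n+'0'); print(n,ray(n+'0',320,240))
s=r.state(); print({k:np.round(v,3) for k,v in s.items()})
E
```

```text
pics
scene (array([1210.98692174,  275.43717064,  985.31265324]), array([-0.56820886, -0.2593979 , -0.78134979]))
side (array([ 222.46232815, -983.19257082,  797.58087621]), array([ 0.21879765,  0.78490183, -0.58015642]))
wrist (array([180.62077261, 601.20770448, 384.21819229]), array([ 0.24916007, -0.09501784, -0.96394305]))
{'time': np.float64(0.15), 'q': array([ 1.148,  0.424,  1.63 ,  0.   ,  1.089, -0.019]), 'joint_vel': array([-0.002, -0.003, -0.001, -0.002,  0.001, -0.001]), 'effort': array([ 1.0000e-03, -5.4499e+01, -2.7392e+01,  6.4000e-02,  2.1000e-02,
       -0.0000e+00]), 'ee_pos': array([245.46 , 574.563, 404.056]), 'tool_rot': array([-0.   ,  0.201,  0.98 , -0.001]), 'ft_force': array([-0.578, -0.883,  0.577]), 'ft_torque': array([ 0.057, -0.024, -0.037]), 'opening': np.float64(88.047)}
```

View pics/scene0.png

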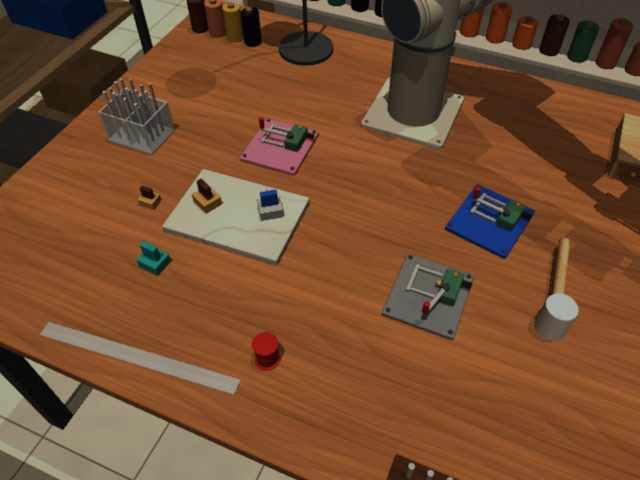

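View pics/side0.png

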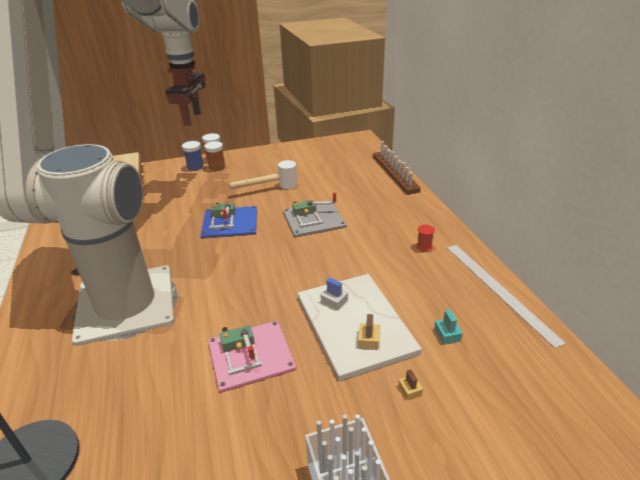

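View pics/wrist0.png

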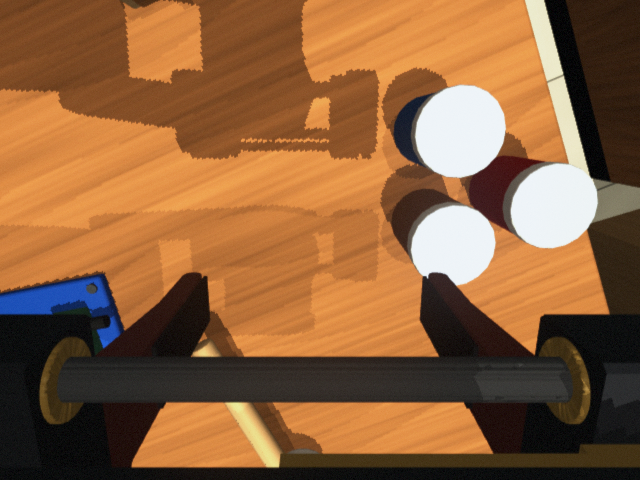

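In the scene view, four things could be taken for the brass die:
- Brass block with a dark grip on the slab at (207,195).
- Smaller brass block off the slab at (149,197).
- Turquoise block at (152,258).
- Steel block with a blue grip at (270,205).

I choose (207,195), the larger brass one on the slab. The nest is the grey plate at (430,295). The pink (280,145) and blue (490,220) nests are look-alikes. Next I check both choices in close crops.

Run:
```python
import cv2,numpy as np
a=cv2.imread('pics/scene0.png');b=cv2.imread('pics/side0.png')
c=lambda i,x,y,w,h:cv2.resize(i[y:y+h,x:x+w],(400,300),interpolation=cv2.INTER_CUBIC)
cv2.imwrite('pics/crop0.png',np.vstack([np.hstack([c(a,130,160,160,120),c(a,370,240,120,90)]),np.hstack([c(b,300,260,160,120),c(b,270,180,100,75)])]))
from h import *
print('die',onz('scene0',207,187,82),onz('side0',369,316,82),'steel',onz('scene0',269,194,82),onz('side0',334,283,82))
print('knob',onz('scene0',427,302,76),onz('side0',334,194,76))
for f,p in(('scene0',[(418,256),(473,268),(383,313),(452,336)]),('side0',[(284,210),(329,202),(299,234),(346,226)])):
  print([onz(f,*q,12) for q in p])
```

```text
die [ 517.4 -304.4   82. ] [ 510.1 -310.6   82. ] steel [ 483.  -173.8   82. ] [ 473.8 -186.6   82. ]
knob [605.2 213.5  76. ] [602.1 205.1  76. ]
[array([460.9, 158. ,  12. ]), array([445.5, 271.8,  12. ]), array([620.6, 138. ,  12. ]), array([616.6, 275.2,  12. ])]
[array([459.8, 268.7,  12. ]), array([605.2, 268. ,  12. ]), array([470.5, 127.7,  12. ]), array([610.9, 122.1,  12. ])]
```

View pics/crop0.png

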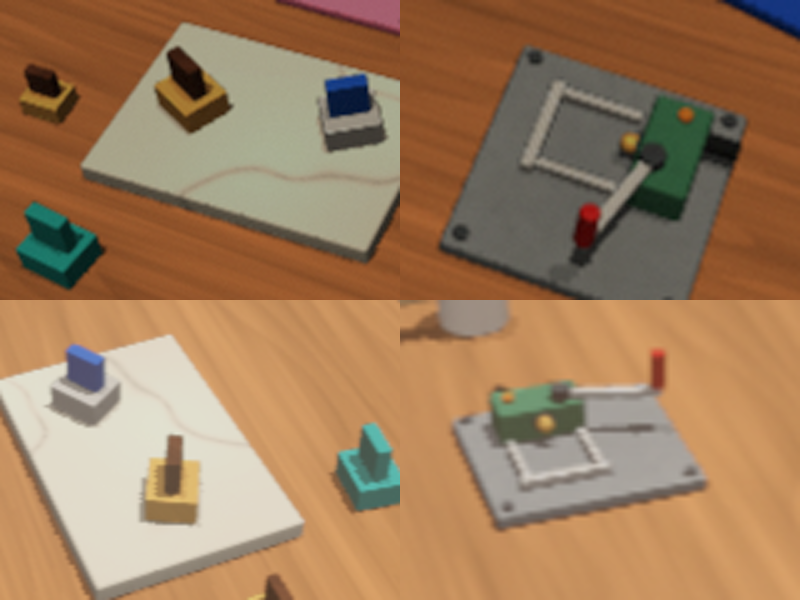

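The crops confirm both choices: the larger brass die with the dark grip on the slab, and the grey nest with its keeper swung open. I go over the nest for a closer look, on the way to the die.

>>> step_arm(
  rows=[
    [[0,0,66.8,-417,-250,0,87],[0,0,66.8,-417,-250,0,87],[0,0,66.8,-417,-250,0,87],[0,0,66.8,-417,-250,0,87],[0,0,66.8,-417,-250,0,87],[0,0,66.8,-417,-250,0,87],[0,0,66.8,-417,-250,0,87],[0,0,66.8,-417,-250,0,87],[0,0,66.8,-417,-250,0,87],[0,0,66.8,-417,-250,0,87],[0,0,66.8,-417,-250,0,87],[0,0,66.8,-417,-250,0,87]],
  ],
)

```text
time: 1.65
ee_pos: [530.2, 182.0, 404.7]
tool_rot: [-0.0, 0.706, 0.708, -0.0]
ft_force: [-0.7, 0.2, -0.3]
opening: 87.2
```

Run:
```python
from h import *
snap('wrist','w1'); s=r.state(); print(s['time'],s['ee_pos'].round(1),s['tool_rot'].round(4),s['q'].round(3))
```

```text
1.7 [530.3 181.9 404.7] [-0.      0.7061  0.7081 -0.    ] [0.309 0.329 1.774 0.    1.038 0.306]
```

View pics/w1.png

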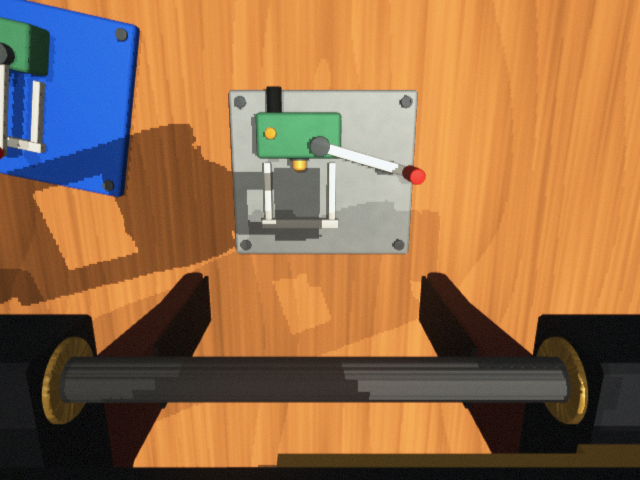

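The wrist view shows the grey nest from above: plate corners at about (231,91), (416,91), (238,253), (408,253), lip near (300,223), pin tip near (300,168), pivot (319,146) and red knob (417,176). I zoom in for exact edges.

Run:
```python
from h import *
im=cv2.imread('pics/w1.png')
cv2.imwrite('pics/w1c.png',cv2.resize(im[85:260,225:435],None,fx=3.4,fy=3.4,interpolation=cv2.INTER_NEAREST))
```

```text
(no output)
```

View pics/w1c.png

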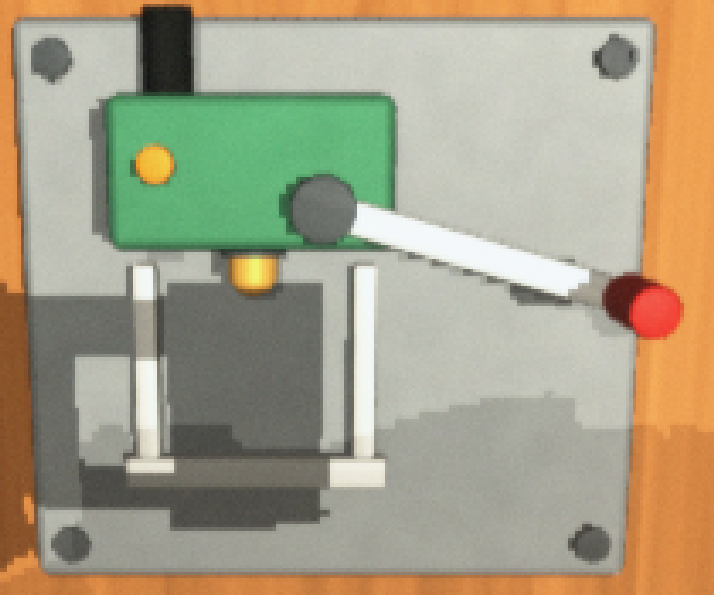

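Run:
```python
from h import *
P=lambda u,v:(225+u/3.4,85+v/3.4)
for n,u,v,z in [('cheekL out top',133,268,20),('cheekL in top',155,268,20),('cheekL out bot',136,457,20),('cheekL in bot',159,457,20),('cheekR in top',354,266,20),('cheekR out top',375,266,20),('cheekR in bot',354,457,20),('cheekR out bot',374,457,20),
('lip in L',130,459,20),('lip in R',384,459,20),('lip out top L',130,473,20),('lip out R',384,473,20),
('pin tip',254,292,28),('pin L',231,275,28),('pin R',278,275,28),('hous L front',115,246,40),('hous R front',394,248,40),('hous L back',108,96,40),('hous R back',394,96,40),
('pivot',325,209,50),('pivot',325,209,46),('knob top',656,312,76.5),
('pl TL',16,20,12),('TR',652,22,12),('BL',44,572,12),('BR',620,572,12),
('scrTL',51,60,14),('TR',616,57,14),('BL',71,545,14),('BR',590,544,14)]:
  print(n,onz('w1',*P(u,v),z))
```

```text
cheekL out top [485.9 217.3  20. ]
cheekL in top [491.5 217.3  20. ]
cheekL out bot [485.3 168.5  20. ]
cheekL in bot [491.3 168.6  20. ]
cheekR in top [541.6 217.9  20. ]
cheekR out top [546.9 217.9  20. ]
cheekR in bot [542.1 168.7  20. ]
cheekR out bot [547.4 168.7  20. ]
lip in L [483.8 168.   20. ]
lip in R [550.  168.2  20. ]
lip out top L [483.7 164.3  20. ]
lip out R [550.  164.4  20. ]
pin tip [516.7 212.2  28. ]
pin L [511.  216.4  28. ]
pin R [522.6 216.4  28. ]
hous L front [484.2 224.3  40. ]
hous R front [550.4 224.   40. ]
hous L back [483.7 258.5  40. ]
hous R back [549.7 258.6  40. ]
pivot [533.8 233.5  50. ]
pivot [533.9 233.3  46. ]
knob top [604.6 213.4  76.5]
pl TL [457.9 277.   12. ]
TR [614.7 276.9  12. ]
BL [458.5 134.6  12. ]
BR [615.1 135.   12. ]
scrTL [466.4 267.5  14. ]
TR [605.9 268.6  14. ]
BL [466.5 142.9  14. ]
BR [606.1 143.5  14. ]
```

Readings on the nest:
- Pocket centre is about (516.7, 193.5), floor z 12, yaw about 0. Cheek gap measures 50.3 mm against 50 given, and pin tip and housing agree.
- Knob is at (604.6, 213.4), 73.8 mm from the pivot (74 given), so the keeper is open at about 1.29 rad.

Next stop is over the die.

>>> step_arm(
  rows=[
    [[0,0,0,-505,-18,0,87],[0,0,0,-505,-18,0,87],[0,0,0,-505,-18,0,87],[0,0,0,-505,-18,0,87],[0,0,0,-505,-18,0,87],[0,0,0,-505,-18,0,87],[0,0,0,-505,-18,0,87],[0,0,0,-505,-18,0,87],[0,0,0,-505,-18,0,87],[0,0,0,-505,-18,0,87],[0,0,0,-505,-18,0,87]],
  ],
)

```text
time: 3.08
ee_pos: [513.6, -322.3, 404.6]
tool_rot: [-0.0, 0.706, 0.708, 0.0]
ft_force: [0.4, 1.0, 0.4]
opening: 87.2
```

Run:
```python
from h import *
snap('wrist','w2'); s=r.state(); print(s['time'],s['ee_pos'].round(1),s['tool_rot'].round(4),s['q'].round(3))
im=cv2.imread('pics/w2.png')
cv2.imwrite('pics/w2c.png',cv2.resize(im[100:300,200:440],None,fx=3,fy=3,interpolation=cv2.INTER_NEAREST))
```

```text
3.125 [ 513.6 -322.3  404.7] [-3.000e-04  7.060e-01  7.082e-01  0.000e+00] [-0.58   0.396  1.672  0.     1.074 -0.583]
```

View pics/w2.png

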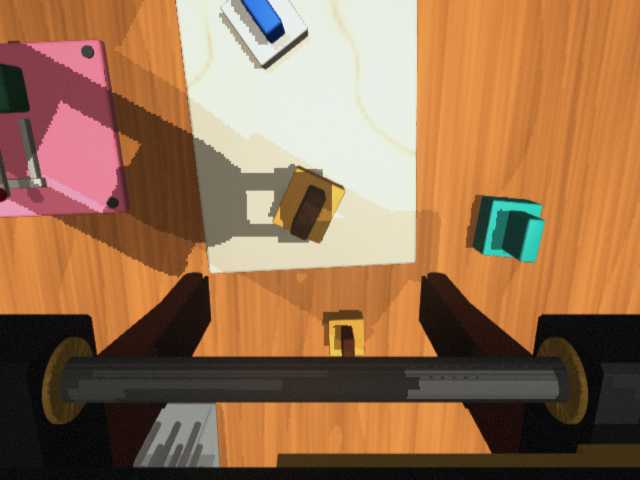

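View pics/w2c.png

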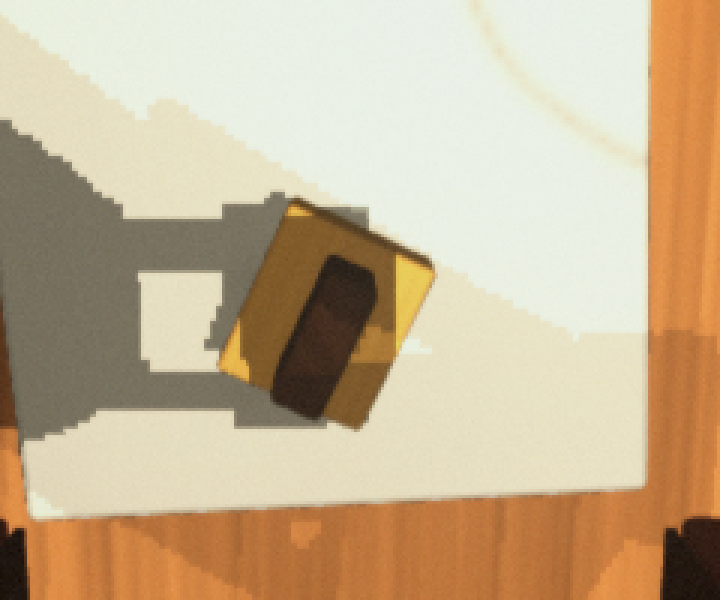

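The brass die sits on the slab, with its top-face corners in the crop at about (293,203), (434,272), (358,430) and (219,366), and the grip on the same axis. The steel die (265,25), the turquoise block (510,230) and the small brass one (347,335) are clear of it.

Run:
```python
from h import *
P=lambda u,v:(200+u/3,100+v/3)
c=[onz('w2',*P(u,v),46)[:2] for u,v in [(293,203),(434,272),(358,430),(219,366)]]
print(c, np.mean(c,0)); 
for i in range(4):
  e=c[(i+1)%4]-c[i]; print(np.linalg.norm(e).round(1),np.degrees(np.arctan2(e[1],e[0])).round(1))
print([onz('w2',*P(u,v),82)[:2] for u,v in [(330,256),(376,272),(320,418),(272,400)]])
```

```text
[array([ 499. , -287.4]), array([ 536.8, -305.7]), array([ 516.5, -350. ]), array([ 478.3, -331.9])] [ 507.65 -318.75]
42.0 -25.8
48.7 -114.6
42.3 154.6
49.1 65.1
[array([ 509.2, -296.4]), array([ 520.3, -300.2]), array([ 506.7, -336.7]), array([ 494.8, -332.1])]
```

Die centre is about (507.7, -318.3), yaw -25°. Edges read 42 x 49 mm against 44 x 50 given, and the grip top agrees within 2 mm. I turn and descend to just above the grip, then look.

>>> step_arm(
  rows=[
    [[0,0,25.2,4.3,-6,115,87],[0,0,25.2,4.3,-6,115,87],[0,0,25.2,4.3,-6,115,87],[0,0,25.2,4.3,-6,115,87],[0,0,25.2,4.3,-6,115,87]],
  ],
)

```text
time: 3.75
ee_pos: [507.9, -319.2, 290.6]
tool_rot: [0.001, 0.843, 0.537, 0.0]
ft_force: [0.1, 0.1, -0.7]
opening: 87.0
```

Run:
```python
from h import *
snap('wrist','w3'); s=r.state(); print(s['time'],s['ee_pos'].round(1),s['tool_rot'].round(4))
q=s['tool_rot'];e=s['ee_pos']
print('axis at grip top',proj('w3',[e[0],e[1],82]),'tips',proj('w3',[e[0],e[1],e[2]-182]))
```

```text
3.8 [ 507.9 -319.4  290.7] [8.000e-04 8.435e-01 5.371e-01 4.000e-04]
axis at grip top [314.7 273.4] tips [314.9 295.6]
```

View pics/w3.png

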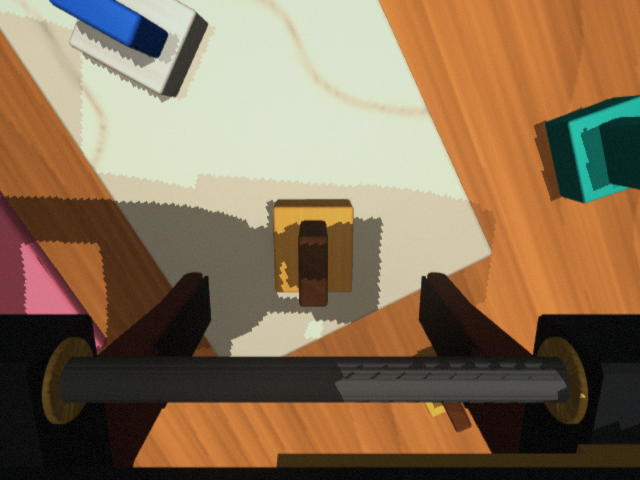

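Run:
```python
from h import *
e=r.state()['ee_pos']; q=r.state()['tool_rot']
from scipy.spatial.transform import Rotation as Ro
R=Ro.from_quat([q[1],q[2],q[3],q[0]]).as_matrix()
for u,v,z in[(300,236,82),(327,236,82),(300,305,82),(327,305,82),(275,207,46),(352,207,46),(275,292,46),(352,292,46)]:
  print(u,v,(R.T@(onz('w3',u,v,z)-e)).round(1))
```

```text
300 236 [ 18.4  -7.2 208.7]
327 236 [ 18.4   5.4 208.7]
300 305 [-16.2  -7.5 208.7]
327 305 [-16.2   5.6 208.7]
275 207 [ 25.  -21.9 244.6]
352 207 [ 25.1  19.8 244.7]
275 292 [-24.3 -23.1 244.6]
352 292 [-24.4  21.  244.7]
```

The jaws straddle the grip squarely, and the die centre is within 1 mm of the tool axis. I descend and grip.

>>> step_arm(
  rows=[
    [[0,0,0,0.7,-1,30,87],[0,0,0,0.7,-1,58,87],[0,0,0,0.7,-1,58,60],[0,0,0,0.7,-1,58,10],[0,0,0,0.7,-1,58,5],[0,0,0,0.7,-1,58,5],[0,0,0,0.7,-1,58,5],[0,0,0,0.7,-1,58,5],[0,0,0,0.7,-1,58,5],[0,0,0,0.7,-1,58,5]],
  ],
  force=45,
)

```text
time: 5.05
ee_pos: [506.9, -318.8, 231.7]
tool_rot: [0.0, 0.844, 0.536, 0.0]
ft_force: [0.6, -1.1, -1.5]
opening: 13.4
```

>>> step_arm(
  rows=[
    [[0,0,0,0,0,-50,5],[0,0,0,0,0,-110,5],[0,0,-10,20,-9,-150,5],[0,0,-25.2,456,-203,-150,5],[0,0,-25.2,456,-203,-150,5],[0,0,-25.2,456,-203,-150,5],[0,0,-25.2,456,-203,-150,5],[0,0,-25.2,456,-203,-150,5],[0,0,-25.2,456,-203,-150,5],[0,0,-25.2,456,-203,-150,5],[0,0,-25.2,456,-203,-150,5],[0,0,-25.2,456,-203,-150,5],[0,0,-25.2,456,-203,-150,5],[0,0,-25.2,456,-203,-150,5]],
  ],
)

```text
time: 6.8
ee_pos: [516.5, 179.2, 381.3]
tool_rot: [-0.0, 0.707, 0.707, -0.001]
ft_force: [0.1, 0.5, -5.3]
opening: 13.8
```

Run:
```python
from h import *
snap('wrist','w4'); s=r.state(); print(s['time'],s['ee_pos'].round(1),s['tool_rot'].round(4),s['opening'],s['ft_force'].round(1))
```

```text
6.85 [516.6 179.2 381.5] [-1.000e-04  7.073e-01  7.069e-01 -4.000e-04] 13.508239620213836 [ 0.3  0.  -5.6]
```

View pics/w4.png

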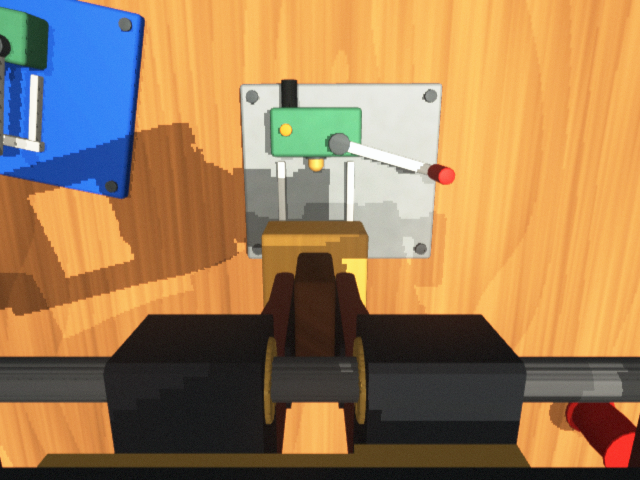

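```bash
python3 - <<'E'
from h import *
for u,v in[(263,236),(368,236)]: print(onz('w4',u,v,195.8))
for u,v,z in[(278,163,20),(286,163,20),(347,163,20),(354,163,20),(272,156,40),(361,156,40),(316,171,28)]: print(u,v,onz('w4',u,v,z))
E
python3 - <<'E'
import cv2
im=cv2.imread('pics/w4.png')
cv2.imwrite('pics/w4c.png',cv2.resize(im[90:270,240:400],None,fx=4,fy=3.3,interpolation=cv2.INTER_NEAREST))
E
```

```text
[494.5 203.8 195.8]
[537.2 203.8 195.8]
278 163 [486.  217.2  20. ]
286 163 [492.4 217.2  20. ]
347 163 [541.2 217.2  20. ]
354 163 [546.8 217.2  20. ]
272 156 [483.3 224.3  40. ]
361 156 [550.1 224.2  40. ]
316 171 [516.4 211.7  28. ]
```

View pics/w4c.png

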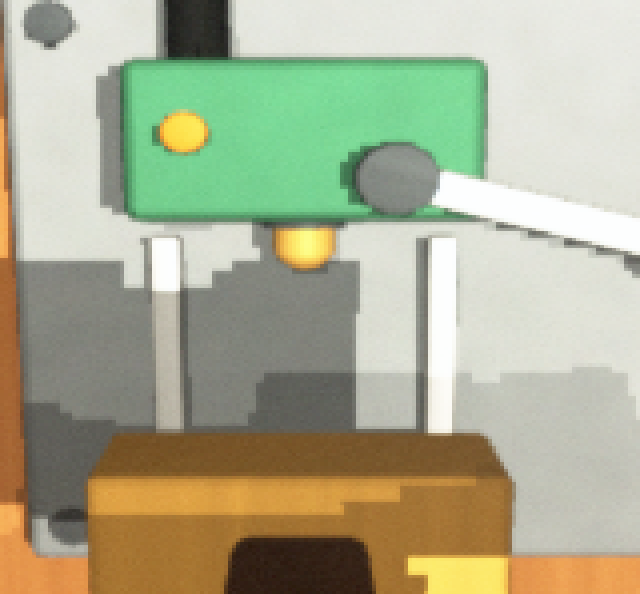

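The die hangs straight: end face at y 203.8, centre x about 516 against nest 516.6, so it clears the pin tip at 211.9. I lower it to 3 mm above the lip level.

>>> step_arm(
  rows=[
    [[0,0,0,0,0.7,60,5],[0,0,0,0,0.7,110,5],[0,0,0,0,0.7,135,5],[0,0,0,0,0.7,146,5],[0,0,0,0,0.7,147,5],[0,0,0,0,0.7,147,5]],
  ],
)

```text
time: 7.6
ee_pos: [518.0, 180.3, 235.8]
tool_rot: [0.0, 0.707, 0.707, 0.001]
ft_force: [0.6, -0.4, -5.3]
opening: 13.9
```

Run:
```python
from h import *
s=r.state(); print(s['ee_pos'].round(1),s['ft_force'].round(1)); snap('wrist','w5'); snap('side','s5'); snap('scene','c5')
a=cv2.imread('pics/side0.png')
c=lambda i,x,y,w,h:cv2.resize(i[y:y+h,x:x+w],(400,300),interpolation=cv2.INTER_CUBIC)
cv2.imwrite('pics/v5.png',np.hstack([c(cv2.imread('pics/s5.png'),260,150,120,90),c(cv2.imread('pics/c5.png'),370,230,120,90)]))
```

```text
[518.  180.3 235.8] [ 0.6 -0.4 -5.3]
```

View pics/v5.png

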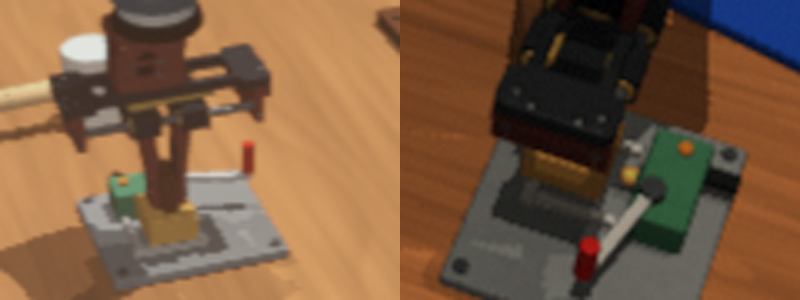

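View pics/w5.png

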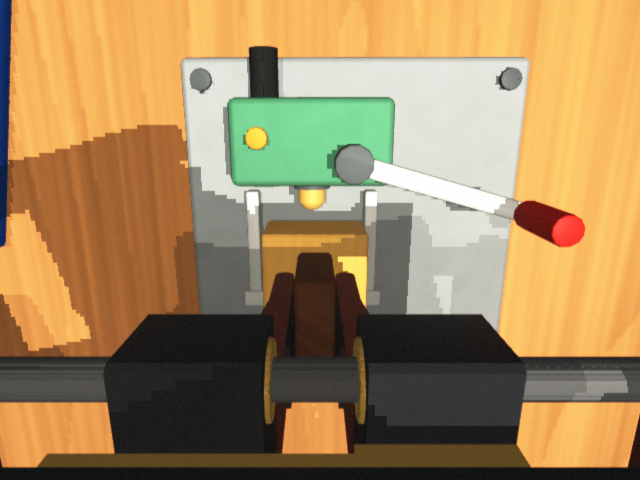

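Run:
```python
from h import *
im=cv2.imread('pics/w5.png')
cv2.imwrite('pics/w5c.png',cv2.resize(im[170:320,230:400],None,fx=4.4,fy=4,interpolation=cv2.INTER_NEAREST))
for _ in range(3): print(r.state()['ee_pos'].round(2))
```

```text
[517.78 180.48 235.82]
[517.78 180.48 235.82]
[517.78 180.48 235.82]
```

View pics/w5c.png

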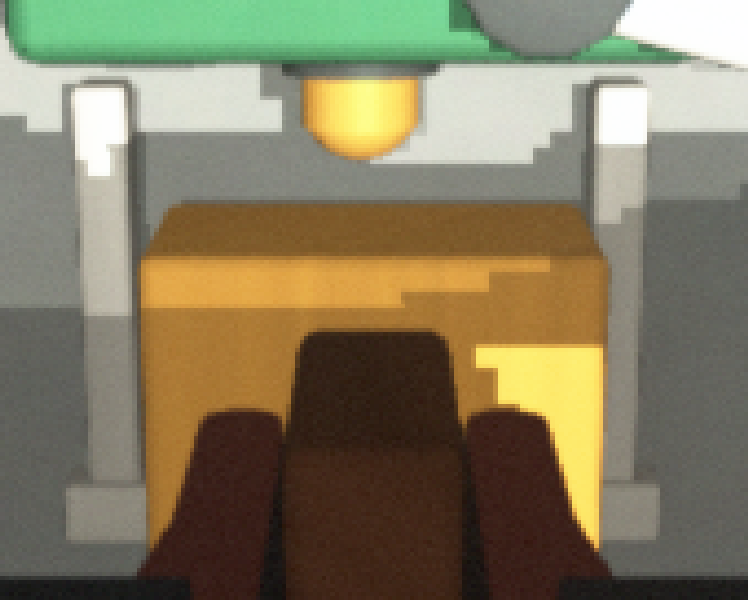

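Run:
```python
from h import *
P=lambda u,v:(230+u/4.4,170+v/4)
for n,u,v,z in[('botL',175,206,24.1),('botR',578,206,24.1),('topL',142,258,50.1),('topR',608,258,50.1),('pinL',303,110,28),('pinR',419,110,28),('piντip',361,158,28),('chL',130,88,20),('chR',596,88,20),('chR out',646,88,20),('chL out',72,88,20),('lip inner L',70,484,20),('lipR',655,484,20),('housF L',40,62,40)]: print(n,onz('w5',*P(u,v),z))
```

```text
botL [496.7 205.1  24.1]
botR [539.4 205.1  24.1]
topL [496.3 205.7  50.1]
topR [539.3 205.7  50.1]
pinL [510.5 217.1  28. ]
pinR [522.4 217.1  28. ]
piντip [516.4 211.6  28. ]
chL [491.8 218.4  20. ]
chR [541.4 218.4  20. ]
chR out [546.7 218.4  20. ]
chL out [485.7 218.4  20. ]
lip inner L [483.4 168.7  20. ]
lipR [549.6 168.7  20. ]
housF L [486.  224.3  40. ]
```

Die centre x is 518.0 against nest 516.5, so I shift -1.4 in x. Then I go +15.8 in y to push the pin, still above the lip.

>>> step_arm(
  rows=[
    [[0,0,0,0,-1.4,1,5],[0,0,0,5,-1.4,1,5],[0,0,0,10,-1.4,1,5],[0,0,0,14,-1.4,1,5],[0,0,0,15.8,-1.4,1,5],[0,0,0,15.8,-1.4,1,5],[0,0,0,15.8,-1.4,1,5]],
  ],
)

```text
time: 8.62
ee_pos: [515.9, 196.0, 233.6]
tool_rot: [-0.0, 0.707, 0.707, -0.0]
ft_force: [0.6, -4.7, -2.6]
opening: 13.5
```

Run:
```python
from h import *
s=r.state(); print(s['ee_pos'].round(1),s['ft_force'].round(1),s['opening']); snap('wrist','w6')
im=cv2.imread('pics/w6.png')
cv2.imwrite('pics/w6c.png',cv2.resize(im[130:280,230:400],None,fx=4.4,fy=4,interpolation=cv2.INTER_NEAREST))
```

```text
[515.9 196.  233.6] [ 0.6 -4.7 -2.6] 13.50885579704442
```

View pics/w6c.png

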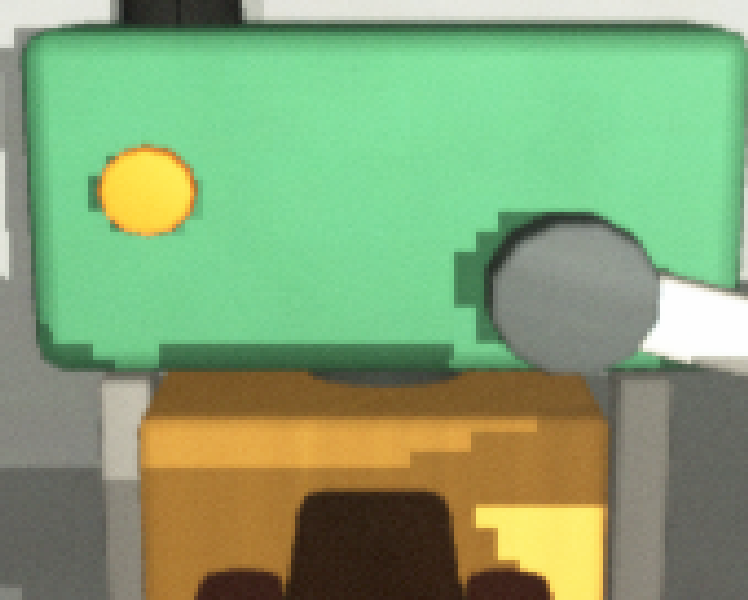

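Run:
```python
from h import *
P=lambda u,v:(230+u/4.4,130+v/4)
for n,u,v,z in[('topL',142,418,47.9),('topR',608,418,47.9),('chL',152,385,20),('chLout',102,385,20),('chR',614,385,20),('chR out',668,385,20),('housF',300,369,40),('botface L',168,374,22)]: print(n,onz('w6',*P(u,v),z))
```

```text
topL [493.7 221.2  47.9]
topR [536.8 221.2  47.9]
chL [491.3 217.9  20. ]
chLout [485.9 217.9  20. ]
chR [540.9 217.9  20. ]
chR out [546.7 217.9  20. ]
housF [508.  224.5  40. ]
botface L [493.3 219.7  22. ]
```

Pin force is -4.7 N, so the pin is in about 9 mm. The die end is about 3 mm from the housing and x is within 1 mm, so I lower it.

>>> step_arm(
  rows=[
    [[0,0,0,0.5,0.9,0,5],[0,0,0,0.5,0.9,4,5],[0,0,0,0.5,0.9,7,5],[0,0,0,0.5,0.9,9,5],[0,0,0,0.5,0.9,9.5,5],[0,0,0,0.5,0.9,9.5,5],[0,0,0,0.5,0.9,9.5,5]],
  ],
)

```text
time: 9.55
ee_pos: [516.8, 196.7, 224.0]
tool_rot: [0.0, 0.707, 0.708, -0.0]
ft_force: [1.5, -5.5, -7.7]
opening: 14.2
```

Run:
```python
from h import *
s=r.state(); print(s['ee_pos'].round(1),s['ft_force'].round(1),s['ft_torque'].round(2),s['opening']); snap('wrist','w7');snap('side','s7'); snap('scene','c7')
c=lambda i,x,y,w,h:cv2.resize(i[y:y+h,x:x+w],(400,300),interpolation=cv2.INTER_CUBIC)
cv2.imwrite('pics/v7.png',np.hstack([c(cv2.imread('pics/s7.png'),280,170,80,60),c(cv2.imread('pics/c7.png'),370,230,120,90)]))
```

```text
[516.8 196.7 224. ] [ 1.5 -5.5 -7.7] [-1.04 -0.22  0.  ] 14.22145924780706
```

View pics/v7.png

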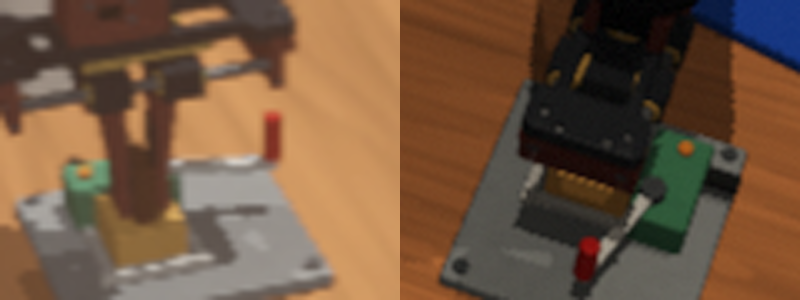

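View pics/w7.png

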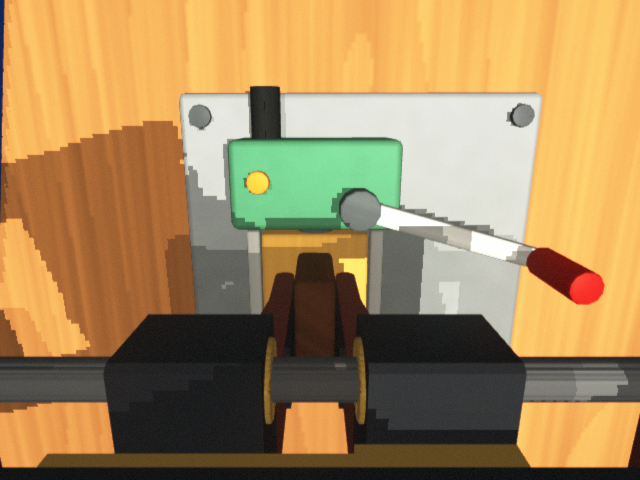

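The die is in the pocket, underside about 12.3 and held with the pin pressed. I press lightly to the floor, then ease it back towards the lip.

>>> step_arm(
  rows=[
    [[0,0,0,0,0,0.5,5],[0,0,0,0,0,1,5],[0,0,0,-1,0,1,5],[0,0,0,-2,0,1,5],[0,0,0,-2,0,1,5]],
  ],
)

```text
time: 10.32
ee_pos: [516.9, 195.0, 223.7]
tool_rot: [-0.0, 0.707, 0.707, 0.0]
ft_force: [-3.4, 1.8, 5.4]
opening: 13.7
```

>>> step_arm(
  rows=[
    [[0,0,0,0,0,0,35],[0,0,0,0,0,0,35],[0,0,0,0,0,0,35],[0,0,0,0,0,0,35],[0,0,0,0,0,-40,35],[0,0,0,0,0,-90,35],[0,0,0,-15,0,-120,87],[0,0,0,-15,0,-120,87],[0,0,0,-15,0,-120,87]],
  ],
)

```text
time: 11.45
ee_pos: [516.5, 179.6, 342.4]
tool_rot: [-0.0, 0.707, 0.707, -0.0]
ft_force: [-0.0, 0.2, 0.1]
opening: 61.5
```

Run:
```python
from h import *
s=r.state(); print(s['ee_pos'].round(1),s['ft_force'].round(1),s['opening']); snap('wrist','w8');snap('side','s8'); snap('scene','c8')
c=lambda i,x,y,w,h:cv2.resize(i[y:y+h,x:x+w],(400,300),interpolation=cv2.INTER_CUBIC)
cv2.imwrite('pics/v8.png',np.hstack([c(cv2.imread('pics/s8.png'),280,170,80,60),c(cv2.imread('pics/c8.png'),370,230,120,90)]))
```

```text
[516.5 179.6 342.4] [-0.   0.2  0.1] 61.53546389270436
```

View pics/v8.png

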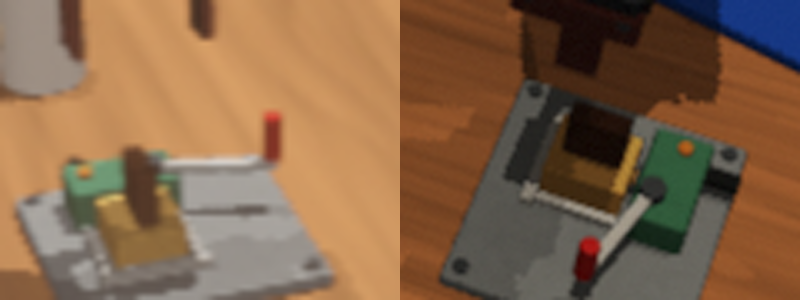

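View pics/w8.png

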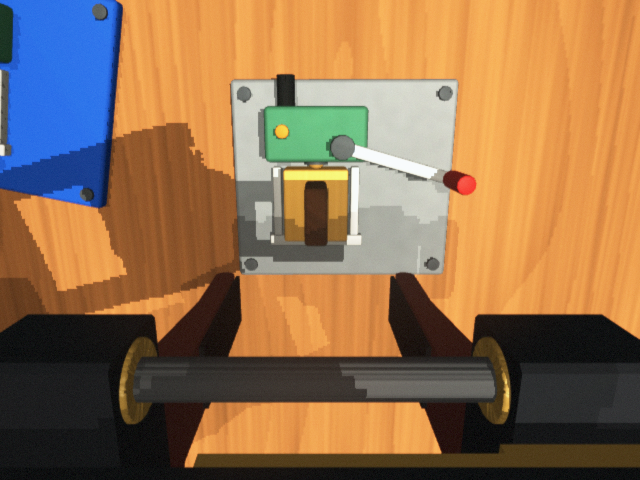

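Run:
```python
from h import *
im=cv2.imread('pics/w8.png')
cv2.imwrite('pics/w8c.png',cv2.resize(im[70:280,225:480],None,fx=3,fy=2.8,interpolation=cv2.INTER_NEAREST))
```

View pics/w8c.png

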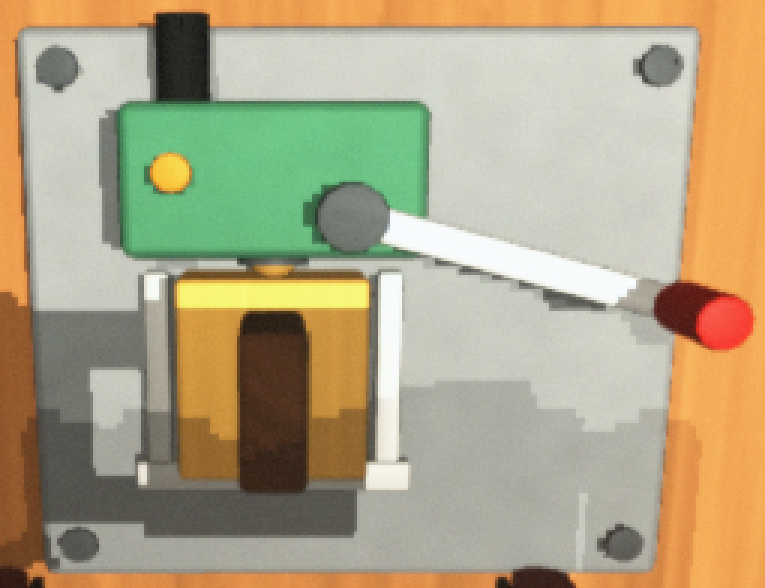

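Run:
```python
from h import *
P=lambda u,v:(225+u/3,70+v/2.8)
for n,u,v,z in[('tL',176,279,38),('tR',369,279,38),('bL',181,480,38),('bR',365,480,38),('lipin R',405,463,20),('housF',200,256,40),('knob top',726,323,76.5),('pivot',353,217,48)]: print(n,onz('w8',*P(u,v),z))
```

```text
tL [494.6 218.5  38. ]
tR [537.7 218.5  38. ]
bL [494.9 168.5  38. ]
bR [537.8 168.5  38. ]
lipin R [549.  168.2  20. ]
housF [500.2 224.1  40. ]
knob top [604.5 213.5  76.5]
pivot [533.3 233.6  48. ]
```

The die is seated: block y from 168.5 to 218.5 against the lip face at 168.2, pin pressed, and level between the cheeks. Now I go to the knob at (604.5, 213.5), jaws turned along its travel.

>>> step_arm(
  rows=[
    [[0,0,-10,10,30,0,40],[0,0,-20,20,60,10,40],[0,0,-30,34,88,20,40],[0,0,-40,34,88,30,40],[0,0,-50,34,88,40,40],[0,0,-60,34,88,50,40],[0,0,-70,34,88,60,40],[0,0,-74,34,88,60,40],[0,0,-74,34,88,60,40],[0,0,-74,34,88,60,40]],
  ],
)

```text
time: 12.85
ee_pos: [604.7, 213.9, 282.6]
tool_rot: [-0.0, 0.139, 0.99, -0.0]
ft_force: [0.2, -0.6, -0.1]
opening: 39.6
```

Run:
```python
from h import *
s=r.state(); print(s['ee_pos'].round(1),s['tool_rot'].round(4),s['opening']); snap('wrist','w9')
e=s['ee_pos'];print(proj('w9',[e[0],e[1],76.5]))
```

```text
[604.7 213.9 282.6] [-4.000e-04  1.393e-01  9.903e-01 -2.000e-04] 39.642774511229895
[317.  278.7]
```

View pics/w9.png

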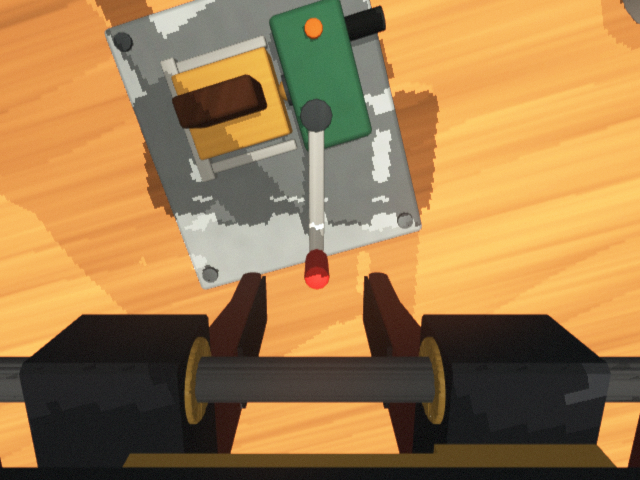

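The knob top (317,277) sits right on the tool axis, between the jaws, and the arm lies along image vertical. I descend and grip lightly.

>>> step_arm(
  rows=[
    [[0,0,0,0,0,30,40],[0,0,0,0,0,49,40],[0,0,0,0,0,49,40],[0,0,0,0,0,49,5],[0,0,0,0,0,49,5],[0,0,0,0,0,49,5],[0,0,0,0,0,49,5],[0,0,0,0,0,49,5]],
  ],
  force=15,
)

```text
time: 13.9
ee_pos: [605.1, 213.9, 234.8]
tool_rot: [0.001, 0.139, 0.99, 0.0]
ft_force: [-0.4, -0.5, 4.2]
opening: 11.6
```

Run:
```python
from h import *
from scipy.spatial.transform import Rotation as Ro
s=r.state(); e=s['ee_pos']; q=s['tool_rot']; print(e.round(1),q.round(4),s['opening'],s['ft_force'].round(1))
R=Ro.from_quat([q[1],q[2],q[3],q[0]]).as_matrix()
p=R.T@(np.array([533.5,233.6,e[2]])-e); print('pivot in tool',p.round(1))
for d in [6,12,18,24,30,36,42,48,54,60,66,72,74,75,76]:
  w=np.radians(d); sh=p-Ro.from_rotvec([0,0,w]).apply(p); print([0,0,d]+sh.round(1).tolist())
```

```text
[605.1 213.9 234.8] [5.000e-04 1.387e-01 9.903e-01 3.000e-04] 11.593167120581775 [-0.4 -0.5  4.2]
pivot in tool [74.3 -0.7 -0.1]
[0, 0, 6, 0.3, -7.8, -0.0]
[0, 0, 12, 1.5, -15.5, -0.0]
[0, 0, 18, 3.4, -23.0, 0.0]
[0, 0, 24, 6.1, -30.3, 0.0]
[0, 0, 30, 9.6, -37.2, 0.0]
[0, 0, 36, 13.8, -43.8, -0.0]
[0, 0, 42, 18.6, -49.9, 0.0]
[0, 0, 48, 24.1, -55.4, -0.0]
[0, 0, 54, 30.1, -60.4, 0.0]
[0, 0, 60, 36.6, -64.7, 0.0]
[0, 0, 66, 43.4, -68.2, 0.0]
[0, 0, 72, 50.7, -71.1, 0.0]
[0, 0, 74, 53.2, -71.9, 0.0]
[0, 0, 75, 54.4, -72.2, 0.0]
[0, 0, 76, 55.6, -72.6, 0.0]
```

>>> step_arm(
  rows=[
    [[0,0,6,0.3,-7.8,-1,5],[0,0,12,1.5,-15.5,-1,5],[0,0,18,3.4,-23,-1,5],[0,0,24,6.1,-30.3,-1,5],[0,0,30,9.6,-37.2,-1,5],[0,0,36,13.8,-43.8,-1,5],[0,0,36,13.8,-43.8,-1,5]],
  ],
)

```text
time: 14.78
ee_pos: [578.9, 175.4, 234.9]
tool_rot: [-0.001, 0.438, 0.899, -0.0]
ft_force: [-1.4, 2.1, -1.8]
opening: 11.2
```

Run:
```python
from h import *
s=r.state(); e=s['ee_pos']; print(e.round(1),s['tool_rot'].round(3),s['opening'],s['ft_force'].round(1)); snap('wrist','w10')
```

```text
[578.9 175.4 234.9] [-0.001  0.438  0.899 -0.   ] 11.247667329787143 [-1.4  2.1 -1.8]
```

View pics/w10.png

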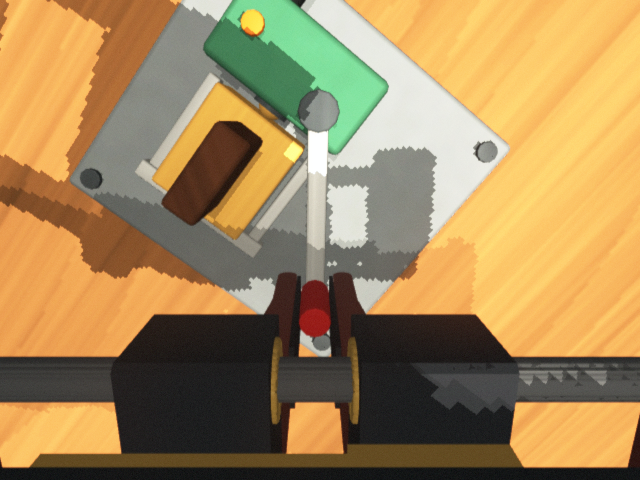

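The keeper is following the jaws, half-way closed, with low forces. I continue to closed.

>>> step_arm(
  rows=[
    [[0,0,6,0.3,-7.8,0,5],[0,0,12,1.5,-15.5,0,5],[0,0,18,3.4,-23,0,5],[0,0,24,6.1,-30.3,0,5],[0,0,30,9.6,-37.2,0,5],[0,0,36,13.8,-43.8,0,5],[0,0,38,15.3,-45.9,0,5],[0,0,39,16.1,-46.9,0,5],[0,0,39,16.1,-46.9,0,5],[0,0,39,16.1,-46.9,0,5]],
  ],
)

```text
time: 16.08
ee_pos: [533.6, 160.1, 235.0]
tool_rot: [0.0, 0.712, 0.702, 0.001]
ft_force: [2.9, 6.3, -6.4]
opening: 11.4
```

Run:
```python
from h import *
s=r.state(); e=s['ee_pos']; print(e.round(1),s['tool_rot'].round(3),s['opening'],s['ft_force'].round(1)); snap('wrist','w11')
```

```text
[533.6 160.1 235. ] [0.    0.712 0.702 0.001] 11.412054093539965 [ 2.9  6.3 -6.4]
```

View pics/w11.png

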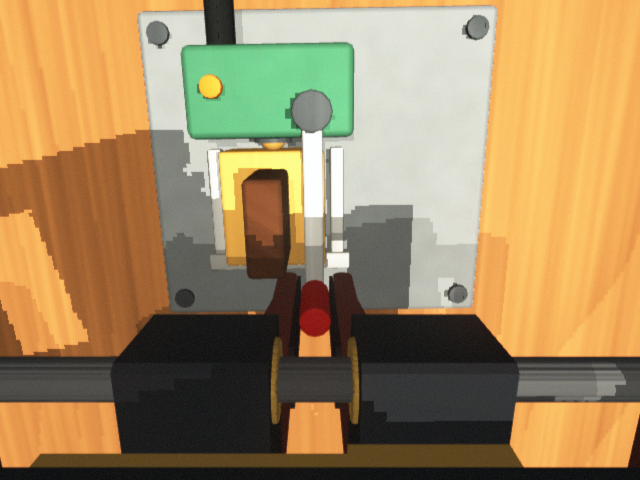

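It is over the die. I nudge further in -x to confirm the end stop by force.

>>> step_arm(
  rows=[
    [[0,0,0,0,-1,0,5],[0,0,0,0,-2,0,5],[0,0,0,0,-2,0,5]],
  ],
)

```text
time: 16.5
ee_pos: [532.8, 160.1, 235.2]
tool_rot: [0.002, 0.712, 0.702, 0.003]
ft_force: [8.6, 4.6, -12.0]
opening: 11.5
```

>>> step_arm(
  rows=[
    [[0,0,0,0,-1,0,5],[0,0,0,0,-2,0,5],[0,0,0,0,-2,0,5]],
  ],
)

```text
time: 16.88
ee_pos: [532.1, 160.1, 235.3]
tool_rot: [0.003, 0.712, 0.702, 0.004]
ft_force: [14.2, 3.6, -15.4]
opening: 11.5
```

The knob moves only 0.7 mm for 2 mm commanded, and the force is up to 14 N, so the keeper is on its stop. I release and retreat upwards.

>>> step_arm(
  rows=[
    [[0,0,0,0,0,0,26],[0,0,0,0,0,0,26],[0,0,0,0,0,0,26],[0,0,0,0,0,0,26],[0,0,0,0,0,-30,26],[0,0,0,0,0,-80,26],[0,0,0,-20,0,-130,60],[0,0,0,-20,0,-130,60],[0,0,0,-20,0,-130,60]],
  ],
)

```text
time: 18.0
ee_pos: [527.9, 139.2, 364.7]
tool_rot: [-0.0, 0.713, 0.701, -0.0]
ft_force: [-0.9, 0.3, -0.5]
opening: 52.5
```

Run:
```python
from h import *
s=r.state(); print(s['time'],s['ee_pos'].round(1),s['ft_force'].round(1),s['opening']); snap('wrist','w12');snap('side','s12'); snap('scene','c12')
im=cv2.imread('pics/w12.png')
cv2.imwrite('pics/w12c.png',cv2.resize(im[60:270,200:460],None,fx=3,fy=2.8,interpolation=cv2.INTER_NEAREST))
c=lambda i,x,y,w,h:cv2.resize(i[y:y+h,x:x+w],(400,300),interpolation=cv2.INTER_CUBIC)
cv2.imwrite('pics/v12.png',np.vstack([np.hstack([c(cv2.imread('pics/s12.png'),280,170,80,60),c(cv2.imread('pics/c12.png'),370,230,120,90)]),np.hstack([c(cv2.imread('pics/s12.png'),0,0,640,480),c(cv2.imread('pics/c12.png'),0,0,640,480)])]))
```

```text
18.0 [527.9 139.2 364.7] [-0.9  0.3 -0.5] 52.54460998582791
```

View pics/w12c.png

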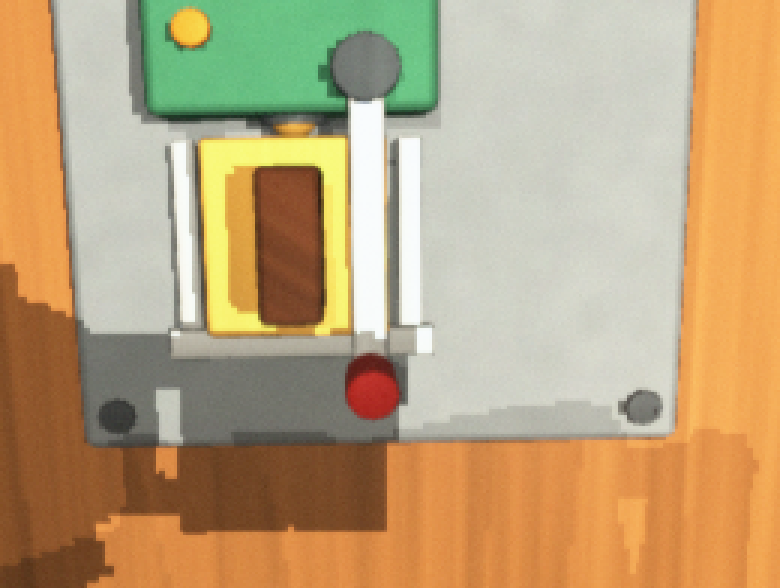

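View pics/v12.png

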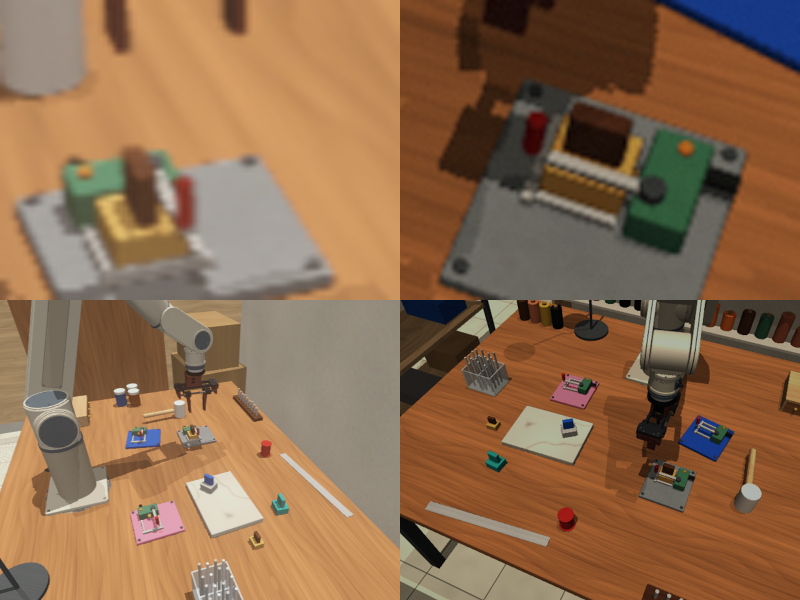

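Run:
```python
from h import *
P=lambda u,v:(200+u/3,60+v/2.8)
k=onz('w12',*P(373,394),76.5);p=onz('w12',*P(366,66),48);print(k,p,np.arctan2(k[0]-p[0],p[1]-k[1]))
for n,u,v,z in[('arm top end',367,100,46.5),('arm low end',371,330,46.5),('tL',199,142,38),('bL',208,332,38),('lip in',200,331,20),('housF',200,117,40),('chL',187,142,20),('chR',398,142,20),('chLb',195,320,20),('chRb',400,320,20)]: print(n,onz('w12',*P(u,v),z))
```

```text
[533.5 159.8  76.5] [533.4 233.5  48. ] 0.0013568512704455389
arm top end [533.6 225.9  46.5]
arm low end [533.8 170.7  46.5]
tL [494.5 217.1  38. ]
bL [494.5 169.8  38. ]
lip in [490.5 167.9  20. ]
housF [495.2 223.   40. ]
chL [489.6 217.7  20. ]
chR [541.5 216.8  20. ]
chLb [489.3 170.9  20. ]
chRb [541.8 170.   20. ]
```

Run:
```python
from h import *
a=cv2.imread('pics/scene0.png');b=cv2.imread('pics/c12.png')
for n,x,y,w,h in[('steel',250,183,40,40),('spool',245,325,45,50),('mallet',530,290,55,55),('smallbrass',135,180,30,30)]: print(n,cv2.absdiff(a[y:y+h,x:x+w],b[y:y+h,x:x+w]).mean().round(2))
print(r.job_done())
```

```text
steel 5.78
spool 3.82
mallet 4.99
smallbrass 3.95
the job is handed in; nothing more can be done
None
```

The brass die is in the green-housing nest and the keeper is closed over it. I handed the job in at about 18 s of the 59 s allowed; no verdict is reported.

**What I did:** I gripped the larger brass die by its grip bar on the slab. I pushed the pin back with the die's end face while still above the lip, lowered the die to the floor and eased it back onto the lip. I then gripped the red knob, swung the keeper shut, let go and backed off.

**Last checks:**
- **Die:** after release, the block spanned y 168.5 to 218.5 against the lip face at 168.2, between the cheeks, with the pin pressed in. The final picture read 169.8 to 217.1 (47 mm against the true 50), so edge readings there are good to 1–2 mm.
- **Keeper:** measured at about 0.001 rad after letting go. Before release the force rose to 14 N at the stop.
- **Other objects:** the steel die, spool and mallet appear unmoved. Their patches in the scene camera differ from the first picture by mean grey levels of 4 to 6, the same size as for an object I never went near.
- **Forces:** readings at the end of each move stayed well below the limits, at most about 15 N on any axis. Force is only read when a move ends, so peaks during moves were not seen.

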